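# Load a specimen carrier on the inclined test stage and latch it

### The arm

A 7-joint arm with a two-finger parallel gripper is mounted at the origin on the work surface. World frame = base frame: x ahead of the robot, y to its left, z up, the work surface at z = 0. Lengths are in m, angles in rad, forces in N, time in s.
With the tool pointing down it reaches from about 0.4 to 0.85 m from the base axis. Payload 4.5 kg.
Tool frame: the origin (TCP) lies on the centre line of the jaws, within the pads' length; the fingertips stand 8 mm ahead of it and the grasp point (between the pads) lies 11 mm behind it (r.tip_reach is the distance from the TCP to the fingertips, in m); z points along the fingers, y is the line along which they close (so a half turn about z gives the same grasp; the last joint's range is limited). The gripper opens to 88 mm and grips with 3 to 60 N. Pads are 18 mm wide; open, the fingers measure 123 mm over their backs; the gripper's body (75 mm by 187 mm) begins 45 mm behind the grasp point.
Start: joints at [1.16, 0.689, -0.195, 1.565, 0.157, 0.902, -0.215], TCP at [0.269, -0.564, 0.247] pointing down, gripper open.
Joint ranges: [-3.01, 3.01], [-0.46, 2.08], [-1.47, 1.51], [0.13, 2.56], [-1, 4.14], [0.04, 2.09], [-2.66, 2.66]. Speed limits (rad/s): [2.57, 2.57, 3.14, 3.14, 3.14, 3.14, 3.14].

### API

Orientations are given as a rotation vector (axis times angle).
In Python, from plant import r gives the robot as it stands.
- The arm moves only by the tool send_rows, never from a script. Its argument "series" is a list that holds one entry, the list of rows, each a list of 7 numbers: the turn, a rotation vector about the tool's x, y, z in degrees, then the shift along the tool's x, y, z in cm, then the closure in counts, from 0 (fully open) to 255 (shut). A call has 1 to 12 rows; each row is the pose to reach, as a shift and turn from the pose commanded when the call began, along the tool's axes at that moment; what a row does not reach only later rows make up. A row lasts 1/8 s, in which the tool goes at most 62.5 mm and 10.7 degrees, less where a joint would pass 70% of its speed; a pose out of reach is approached as far as the arm can. A call with a gripper value outside its range is refused whole. The fingers move at their own pace and stop on an object; the grip force is fixed at half the most. Time passes only in rows, so rows that repeat a pose let the fingers close. It gives the time, the measured TCP pose, the force, the opening and the grip force at its end, in the units of the state.
- r.sense(): the state, without advancing time (a new reading comes with each control period).
- r.snapshot(name): name is "scene" or "top"; returns the picture (480x640x3 uint8, blue, green, red); there is no depth.
- r.get_calibration(name): a dict with "fx", "fy", "cx", "cy" (pixels), "R" (3x3) and "t" (3): a world point X has camera coordinates R X + t. Camera axes: x right, y down, z forward; pixel columns grow to the right and rows downward; lengths in m; the calibration is good to about 2 mm. A picture is of the moment at which its call begins. get_calibration takes no time and is no camera call.
- r.finish_job(): hands the job in; it is judged then, once.
The state is a dict: "clock": time; "joints": joint angles; "qd": joint speeds; "joint_torque": joint torques, N m; "position": TCP position; "tcp_rot": TCP orientation; "contact_force": force on the tool from outside, world axes, zero at the start; "torque": the same for the moment, N m; "finger_gap": opening from 0.0 (shut) to 1.0 (fully open); "gripper_force": force on a finger pad.
Only numpy, scipy, OpenCV 4.12 (cv2) and the standard library are available. Lean on these libraries where they do the work, as an engineer would, in place of code of your own. Each camera call takes 0.05 s, during which the arm holds its last target. There are 200 camera calls.

### The job

Put the specimen carrier (the steel plate with the blue grip) on the sloping bed of the test stage and slide it down the slope under the two blue lips until it is fully home against the end stop; then swing the red latch all the way across behind it to lock it in. Let go of everything, and leave the tape roll, the tin and the brass weight where they stand.

Things in the scene. Friction and masses are not known exactly. Their poses are not given: they have to be found in the camera images.
- carrier: Loose specimen carrier, 0.25 to 0.5 kg, lying flat on the bench: a dark steel plate 110 (its x) x 80 (its y) x 10 mm with two silver foil strips, and on it, centred, a blue upright grip rib 60 (along x) x 16 (along y) mm that stands from z = 10 to z = 50 mm. Origin: centre of the plate's underside; z up. It is the same turned half round about z; either way round is right.
- bed: Sloping aluminium bed of the fixed test stage, 255 x 150 x 10 mm. Origin on its upper surface, about 100 mm above the bench. x points up the slope (25 degrees from level, rising away from the robot; the stage is also turned about the vertical by up to 13 degrees), y across the slope to the left, z square to the surface. It spans x -135 to 120 mm, y -80 to 70 mm.
- load (a point): Point on the bed's surface (bed x = 12 mm, y = 0; bed's axes) in its open part above the slide: with the carrier's origin here and its x axis along the slope it lies flat, clear of the lips, ready to be slid down 77 mm.
- mouth (a point): Middle of the slide's mouth, on the bed's surface (bed x = -80 mm). Below it, blue rails with inner faces at y = +-42.5 mm run down to the end stop, with lips reaching inwards to y = +-34 mm, underside 14 and top 19 mm above the bed: the plate slides in underneath. Above it, steel lead-ins 12 mm high open out to y = +-51 mm at bed x = -47 mm.
- home (a point): Point on the bed's surface (bed x = -65 mm, y = 0; bed's axes) where the carrier's origin lies when it is fully home, its lower edge against the end stop: a dark bar 14 mm high with its face at bed x = -120 mm.
- latch_pivot (a point): Point on the bed's surface on the latch's hinge axis (bed x = 0, y = -62 mm); the axis is the bed's z.
- latch_post (a point): Point on the axis of the latch's red post, 85 mm from the hinge axis, 45 mm above the bed. The post is round, 18 mm across, square to the bed, from 13 to 60 mm above it, near the end of a red bar 14 mm wide (from 3 to 13 mm above the bed, end 101 mm from the hinge axis). Push it or pinch it to swing the latch.
- latch (a joint): Latch angle, rad, growing anticlockwise seen from above. 0: bar points up the slope and 30 degrees outwards (right, -y); 0.52: straight up the slope; 2.09 (stop, locked): straight across to the left (+y), 3 mm behind the upper edge of a carrier fully home. Starts between 0 and 0.45; light friction (2 N at the post), stays where left.
- tape_roll: Bystander: yellow roll 96 mm across, 25 mm high, lying flat. Origin: centre of its underside.
- tin: Bystander: steel tin 72 mm across, 60 mm high, upright. Origin: centre of its underside.
- weight: Bystander: brass balance weight 52 mm across, 55 mm high, upright. Origin: centre of its underside.
Not all that is in view belongs to the job. What is meant by the carrier is not green or orange, and is the larger of those in its own colour.

How it is judged:
On the way, in this order (a step that is already met when the one before it is completed fails the run):
1. the carrier is fully home in the slide while the latch is still open (under 1.2 rad) (x of carrier in the frame of home between -0.006 and 0.006 m and y of carrier in the frame of home between -0.006 and 0.006 m and z of carrier in the frame of home between -0.005 and 0.006 m and angle between the z axis of carrier and the z axis of bed, either way round below 0.08 rad and angle between the x axis of carrier and the x axis of bed, either way round below 0.1 rad and value of joint latch below 1.2 rad), for 0.2 s.
2. the latch is swung across to its stop (value of joint latch above 1.98 rad), for 0.2 s.
At the end, for the whole second after the job is handed in: The carrier rests flat in the slide, fully home: origin within 6 mm of the home point along and across the slope (-5 to +6 mm square to the bed), parallel to the bed within 0.08 rad, along the slope within 0.1 rad (either way round); the latch is above 1.98 rad (x of carrier in the frame of home between -0.006 and 0.006 m and y of carrier in the frame of home between -0.006 and 0.006 m and z of carrier in the frame of home between -0.005 and 0.006 m and angle between the z axis of carrier and the z axis of bed, either way round below 0.08 rad and angle between the x axis of carrier and the x axis of bed, either way round below 0.1 rad and value of joint latch above 1.98 rad and linear speed of carrier below 0.02 m/s); the robot touches nothing.
It fails at once if the tape roll is shifted more than 25 mm or tipped over (distance of tape_roll from where it was at the start of the episode above 0.025 m or angle between tape_roll's own z axis and vertical above 0.4 rad).
It fails at once if the tin is shifted more than 25 mm or tipped over (distance of tin from where it was at the start of the episode above 0.025 m or angle between tin's own z axis and vertical above 0.4 rad).
It fails at once if the weight is shifted more than 25 mm or tipped over (distance of weight from where it was at the start of the episode above 0.025 m or angle between weight's own z axis and vertical above 0.4 rad).
It also fails if it takes over 64 s, if anything falls off the work surface, if the arm or the gripper's body presses on something with over 40 N, if the wrist force passes 120 N, or if a joint passes its speed limit or range.

## Working session

There is one attempt and no reset: what is moved stays moved. The work goes in short steps, Python scripts to look and compute and a tool call to move; the robot and the scene stay as the last step left them, time stands still between calls to the robot, and variables do not carry over. Pictures are saved under pics/ and viewed, at most 10 in all, crops included, and the job is handed in when it is done.

Besides the shell and the picture viewer there is one more tool, called as a command line: name --argument value ..., lists and objects as JSON in quotes. send_rows: Moves the arm, as the interface text tells. Its arguments: {"type":"object","properties":{"series":{"type":"array","items":{"type":"array","items":{"type":"array","items":{"type":"number"}}}}},"required":["series"]}

```bash
mkdir -p pics; ls; python3 - <<'E'
from plant import r
import cv2,numpy as np
for n in("scene","top"):
    im=r.snapshot(n);cv2.imwrite(f"pics/{n}0.png",im)
    c=r.get_calibration(n);print(n,c["fx"],c["cx"],c["cy"],np.round(c["R"],3).tolist(),np.round(c["t"],3), -np.array(c["R"]).T@c["t"])
print(r.sense())
E
```

```text
pics
scene 521.5461583911658 318.4875892510196 233.2192186872882 [[-0.674, 0.738, 0.012], [0.508, 0.476, -0.718], [-0.536, -0.478, -0.696]] [ 0.331 -0.203  1.61 ] [1.18930932 0.62226263 0.97057631]
top 526.5975110731019 318.09841127488954 237.89482806608214 [[0.011, -1.0, 0.01], [-0.994, -0.012, -0.107], [0.107, -0.009, -0.994]] [0.026 0.546 1.163] [0.41800888 0.04255306 1.21453942]
{'clock': 0.1, 'joints': array([ 1.15981236,  0.68990819, -0.19451599,  1.56618999,  0.1572782 ,
        0.90250506, -0.21509483]), 'qd': array([-1.16564717e-04,  5.37910846e-04,  1.93524706e-04, -2.97240583e-03,
        1.21078266e-04,  7.69173312e-05, -7.33519027e-04]), 'joint_torque': array([-3.56127639e-03, -5.28497100e+01, -1.27190787e+00, -1.53836918e+01,
       -5.26209560e-02,  1.95237924e-03,  1.12148396e-05]), 'position': array([ 0.26864976, -0.56372475,  0.24599841]), 'tcp_rot': array([-3.06268426e+00, -6.92666440e-01,  7.17127015e-04]), 'contact_force': array([-0.63959028, -0.56882262, -0.10296132]), 'torque': array([-0.01632882, -0.00747038, -0.04165876]), 'gripper_force': 0.0, 'finger_gap': 0.9978568912765144}
```

View pics/scene0.png

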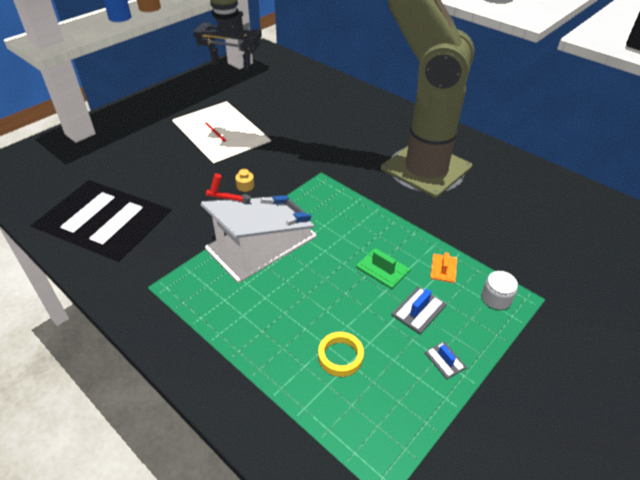

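View pics/top0.png

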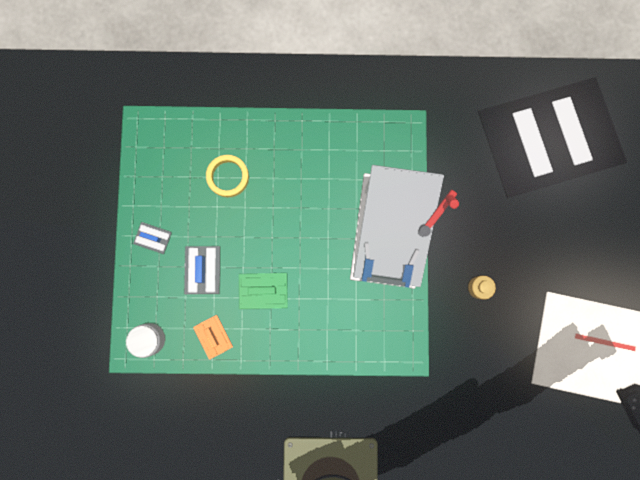

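The top view shows carrier-like items at (202,270) blue grip/steel, (152,237) blue/steel but smaller, (263,290) green and (213,337) orange. The black sheet with white strips at (553,137) has no grip. The one meant is (202,270): blue-gripped, and the larger of the two. I'll confirm it and get the stage corners from enlarged crops.

```bash
python3 - <<'E'
import cv2,numpy as np
t=cv2.imread("pics/top0.png");s=cv2.imread("pics/scene0.png")
c=lambda im,x,y,w,h,k:cv2.resize(im[y:y+h,x:x+w],None,fx=k,fy=k,interpolation=cv2.INTER_CUBIC)
a=c(t,340,155,133,150,4)[:, :400*4//3]
a=c(t,345,158,120,140,4);b=c(s,195,165,130,140,3)
out=np.zeros((600,800,3),np.uint8);out[:560,:480]=a
b=c(s,197,168,124,110,2.58);out[:b.shape[0],480:480+b.shape[1]]=b[:,:320]
d=c(t,120,215,107,90,3);d=d[:270,:320];out[300:300+d.shape[0],480:480+d.shape[1]]=d
cv2.imwrite("pics/crop1.png",out)
E
```

```text
(no output)
```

View pics/crop1.png

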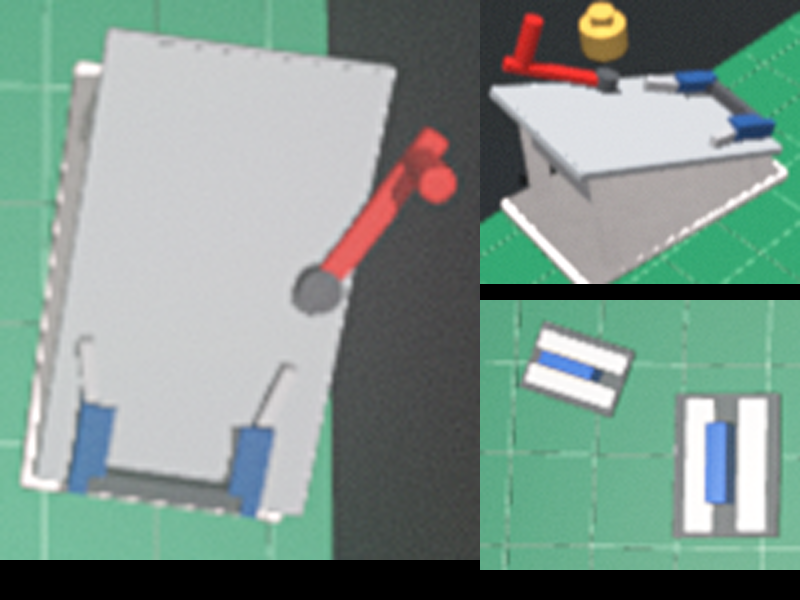

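The lower-right item in the crop (top view 202,270) has the dark plate, two silver strips and a blue rib, and it is clearly larger than its twin. I'll locate the stage by point fits and the carrier by rays.

```bash
cat > h.py <<'E'
import numpy as np,cv2
from plant import r
from scipy.optimize import least_squares
from scipy.spatial.transform import Rotation as Ro
C={n:r.get_calibration(n) for n in("scene","top")}
def proj(n,X):
    c=C[n];p=np.array(c["R"])@np.asarray(X)+c["t"];return np.array([c["fx"]*p[0]/p[2]+c["cx"],c["fy"]*p[1]/p[2]+c["cy"]])
def ray(n,uv,z):
    c=C[n];R=np.array(c["R"]);o=-R.T@c["t"];d=R.T@[(uv[0]-c["cx"])/c["fx"],(uv[1]-c["cy"])/c["fy"],1];return o+d*(z-o[2])/d[2]
def bedR(yaw): return Ro.from_euler("ZY",[yaw,-np.radians(25)])
E
python3 - <<'E'
from h import *
T=lambda a,b:(a/4+345-.375,b/4+158-.375); S=lambda a,b:((a-480)/2.58+197-.3,b/2.58+168-.3)
P=[("top",T(107,30),(.12,.07,0)),("top",T(396,68),(.12,-.08,0)),("top",T(300,515),(-.135,-.08,0)),("top",T(35,478),(-.135,.07,0)),
("scene",S(491,90),(.12,-.08,0)),("scene",S(583,177),(.12,.07,0)),("scene",S(781,147),(-.135,.07,0)),
("top",T(117,408),(-.08,.034,.019)),("top",T(237,427),(-.08,-.034,.019))]
f=lambda p:np.concatenate([proj(n,p[:3]+bedR(p[3]).apply(X))-uv for n,uv,X in P])
s=least_squares(f,[.6,-.1,.1,0],loss="soft_l1");print(s.x,np.degrees(s.x[3]));print(f(s.x).reshape(-1,2).round(1))
B=bedR(s.x[3]);o=s.x[:3]
pv=proj("top",o+B.apply([0,-.062,.015]));print("pivot",pv,T(318,290))
uv=T(438,184)
g=lambda q:proj("top",o+B.apply([.085*np.cos(q[0]-np.pi/6),-.062+.085*np.sin(q[0]-np.pi/6),.06]))-uv
q=least_squares(g,[.1]);print("latch",q.x,q.fun)
im=cv2.imread("pics/top0.png");hsv=cv2.cvtColor(im,cv2.COLOR_BGR2HSV)
# carrier: not-green region
m=((hsv[...,0]<40)|(hsv[...,0]>95)|(hsv[...,1]<80)).astype(np.uint8);sub=np.zeros_like(m);sub[236:304,176:232]=m[236:304,176:232]
sub=cv2.morphologyEx(sub,cv2.MORPH_OPEN,np.ones((5,5)))
c=max(cv2.findContours(sub,0,2)[0],key=cv2.contourArea);R=cv2.minAreaRect(c);print(R)
W=np.array([ray("top",p,.01)[:2] for p in cv2.boxPoints(R)]);print("plate",W.mean(0),[np.linalg.norm(W[i]-W[i-1]) for i in(0,1)],[np.degrees(np.arctan2(*(W[i]-W[i-1])[::-1])) for i in (0,1)])
b=((hsv[...,0]>100)&(hsv[...,0]<125)&(hsv[...,1]>140)).astype(np.uint8);b2=np.zeros_like(b);b2[236:304,176:232]=b[236:304,176:232]
c=max(cv2.findContours(b2,0,2)[0],key=cv2.contourArea);R=cv2.minAreaRect(c);W=np.array([ray("top",p,.05)[:2] for p in cv2.boxPoints(R)]);print("rib",R,W.mean(0),[np.linalg.norm(W[i]-W[i-1]) for i in(0,1)],[np.degrees(np.arctan2(*(W[i]-W[i-1])[::-1])) for i in (0,1)])
for n,uv,z in(("tape",(227,175),.02),("tin",(144,340),.06),("weight",(483,287),.05),("small",(152,237),.03),("green",(263,290),.03),("orange",(213,337),.03)):print(n,ray("top",uv,z).round(3))
print(Ro.from_rotvec(r.sense()["tcp_rot"]).as_matrix().round(3))
E
```

```text
[ 0.56991798 -0.13182105  0.093533   -0.12302731] -7.0489458441124055
[[ 0.  -0. ]
 [-0.6  0.1]
 [ 0.3 -0.1]
 [-0.1  0.1]
 [ 0.1 -0.1]
 [-0.4 -0.5]
 [ 0.7  1. ]
 [-0.2  0.1]
 [ 0.9 -0.4]]
pivot [424.42782287 230.2914795 ] (424.125, 230.125)
latch [0.05705852] [-0.18797892  0.27022462]
((201.5, 270.0), (47.99999237060547, 34.99999237060547), 90.0)
plate [0.47071304 0.29716863] [np.float64(0.1093916085960481), np.float64(0.08004083244888029)] [np.float64(2.2066675007414878), np.float64(-89.29382350878602)]
rib ((197.0, 267.5), (21.0, 2.0), 90.0) [0.47414637 0.29881617] [np.float64(0.04632300406588355), np.float64(0.004411294898981053)] [np.float64(2.068107958749611), np.float64(-89.30575106403903)]
tape [0.69  0.244 0.02 ]
tin [0.316 0.405 0.06 ]
weight [ 0.439 -0.333  0.05 ]
small [0.543 0.407 0.03 ]
green [0.427 0.154 0.03 ]
orange [0.322 0.262 0.03 ]
[[ 0.903  0.43  -0.001]
 [ 0.43  -0.903  0.001]
 [-0.    -0.002 -1.   ]]
```

Carrier confirmed at world (0.471, 0.297), x axis about along world x. The stage fit has sub-pixel residuals: bed yaw -7°, latch about 0.06 rad. Next is a helper that gives row numbers.

```bash
cat >> h.py <<'E'
O=np.array([.5699,-.1318,.0935]);B=bedR(-.1230)
DOWN=Ro.from_euler("x",180,degrees=True)
def bench(yawdeg):return Ro.from_euler("z",yawdeg,degrees=True)*DOWN
BT=B*DOWN
def row(p,R):
    s=r.sense();Q=Ro.from_rotvec(s["tcp_rot"])
    print((Q.inv()*R).as_rotvec(degrees=True).round(1).tolist(),(Q.inv().apply(np.asarray(p)-s["position"])*100).round(2).tolist())
def rowb(x,y,z,R=BT): row(O+B.apply([x,y,z]),R)
def st():
    s=r.sense();print(s["clock"],s["position"].round(4),s["contact_force"].round(1),round(s["finger_gap"]*88,1),s["gripper_force"],"bed:",(B.inv().apply(s["position"]-O)*1000).round(1),"rot err vs bed",(BT.inv()*Ro.from_rotvec(s["tcp_rot"])).as_rotvec(degrees=True).round(2))
E
python3 - <<'E'
from h import *
row([.45,-.1,.30],bench(1.4));row([.471,.297,.20],bench(1.4))
E
```

```text
[-0.1, 0.0, 24.1] [36.32, -34.06, -5.35]
[-0.1, 0.0, 24.1] [55.3, -68.98, 4.71]
```

send_rows --series '[[[0,0,8,12,-11,-5,0],[0,0,16,24,-22,-5.5,0],[0,0,24,36.3,-34,-5.5,0],[0,0,24,36.3,-34,-5.5,0],[0,0,24,36.3,-34,-5.5,0],[0,0,24,36.3,-34,-5.5,0],[0,0,24,36.3,-34,-5.5,0],[0,0,24,36.3,-34,-5.5,0],[0,0,24,55.3,-69,4.7,0],[0,0,24,55.3,-69,4.7,0],[0,0,24,55.3,-69,4.7,0],[0,0,24,55.3,-69,4.7,0]]]'

```text
clock: 1.6
position: [0.4626, 0.141, 0.2393]
tcp_rot: [3.141, 0.04, 0.0]
contact_force: [1.0, -1.0, -0.3]
finger_gap: 0.999
gripper_force: 0.0
```

send_rows --series '[[[0,0,0,0,0,0,0]]]'

```text
clock: 1.72
position: [0.4616, 0.1454, 0.2387]
tcp_rot: [-3.138, -0.058, 0.003]
contact_force: [-0.2, -1.2, -0.2]
finger_gap: 0.999
gripper_force: 0.0
```

```bash
python3 - <<'E'
from h import *
st();row([.471,.297,.10],bench(1.4));row([.471,.297,.030],bench(1.4))
E
```

```text
1.725 [0.4616 0.1454 0.2387] [-0.2 -1.2 -0.2] 87.9 0.0 bed: [-66.9 261.8 191.4] rot err vs bed [  2.13 -25.06  -8.97]
[-0.1, 0.1, 0.7] [1.52, -15.08, 13.9]
[-0.1, 0.1, 0.7] [1.54, -15.06, 20.9]
```

send_rows --series '[[[0,0,0.7,1.5,-15.1,10,0],[0,0,0.7,1.5,-15.1,10,0],[0,0,0.7,1.5,-15.1,10,0],[0,0,0.7,1.5,-15.1,14,0],[0,0,0.7,1.5,-15.1,18,0],[0,0,0.7,1.5,-15.1,20.9,0],[0,0,0.7,1.5,-15.1,20.9,0],[0,0,0.7,1.5,-15.1,20.9,0]]]'

```text
clock: 2.72
position: [0.4746, 0.2901, 0.0318]
tcp_rot: [-3.141, -0.02, -0.002]
contact_force: [0.9, -0.3, 0.1]
finger_gap: 0.998
gripper_force: 0.0
```

```bash
python3 - <<'E'
from h import *
st()
im=r.snapshot("top")[220:320,140:260];im2=r.snapshot("scene")[250:350,370:490]
cv2.imwrite("pics/g1.png",cv2.resize(np.hstack([im,im2]),None,fx=3,fy=3))
E
```

```text
2.725 [0.4746 0.2901 0.0318] [ 0.9 -0.3  0.1] 87.9 0.0 bed: [-158.7  407.1    5.9] rot err vs bed [  1.72 -24.9   -7.66]
```

View pics/g1.png

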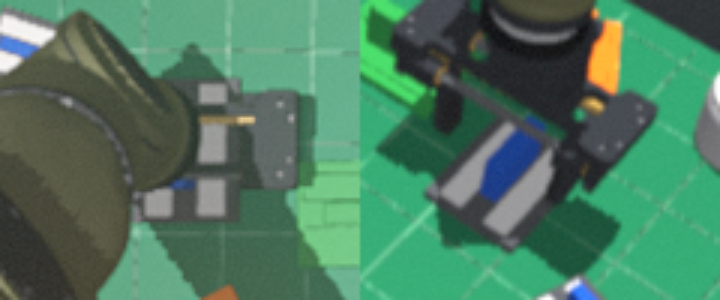

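Both fingers straddle the blue rib. The jaws sit a few mm off centre, so I'll nudge them and close.

send_rows --series '[[[0,0,0,-0.35,-0.7,0.15,0],[0,0,0,-0.35,-0.7,0.15,0],[0,0,0,-0.35,-0.7,0.15,120],[0,0,0,-0.35,-0.7,0.15,255],[0,0,0,-0.35,-0.7,0.15,255],[0,0,0,-0.35,-0.7,0.15,255],[0,0,0,-0.35,-0.7,0.15,255],[0,0,0,-0.35,-0.7,0.15,255]]]'

```text
clock: 3.82
position: [0.4702, 0.2974, 0.0293]
tcp_rot: [3.141, 0.021, -0.0]
contact_force: [-0.3, 0.3, 0.7]
finger_gap: 0.342
gripper_force: 0.0
```

```bash
python3 - <<'E'
from h import *
st();row([.471,.297,.25],bench(0));row([.50,.0,.26],bench(0));rowb(.012,0,.15)
E
```

```text
3.825 [0.4702 0.2974 0.0293] [-0.3  0.3  0.7] 30.1 0.0 bed: [-164.5  413.8    5.9] rot err vs bed [  1.7  -24.96  -7.71]
[0.0, 0.0, 0.8] [0.08, 0.05, -22.07]
[0.0, 0.0, 0.8] [2.57, 29.78, -23.06]
[-1.7, 25.0, 7.7] [4.18, 42.34, -20.52]
```

send_rows --series '[[[0,0,0,0,0,0,255],[0,0,0,0,0,0,255],[0,0,0,0,0,0,255],[0,0,0,0,0,-2,255],[0,0,0,0,0,-5,255],[0,0,0,0,0,-9,255],[0,0,0,0,0,-14,255],[0,0,0,0,0,-18,255],[0,0,0,0,0,-22,255],[0,0,0,0,0,-22,255],[0,0,0,0,0,-22,255]]]'

```text
clock: 5.2
position: [0.4691, 0.2966, 0.2485]
tcp_rot: [3.14, 0.022, -0.003]
contact_force: [0.4, 0.8, -4.8]
finger_gap: 0.179
gripper_force: 30.0
```

```bash
python3 - <<'E'
from h import *
st();rowb(.020,0,.12)
im=r.snapshot("top");im2=r.snapshot("scene")
cv2.imwrite("pics/l1.png",np.hstack([im[150:400,100:450],im2[150:400,250:550]]))
E
```

```text
5.2 [0.4691 0.2966 0.2485] [ 0.4  0.8 -4.8] 15.7 29.997645146213472 bed: [-72.8 412.8 205. ] rot err vs bed [  1.61 -25.07  -7.73]
[-1.6, 25.1, 7.7] [6.27, 42.53, 3.84]
```

View pics/l1.png

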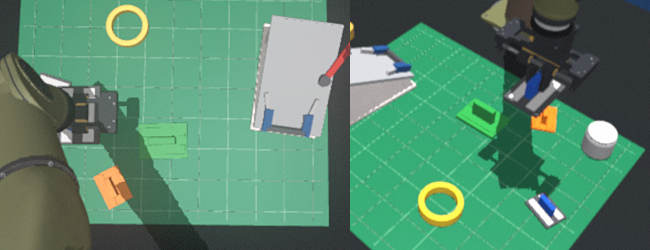

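Held: 15.7 mm gap, 30 N grip, about 5 N of weight, rib centred in the jaws. Moving it over the bed.

send_rows --series '[[[-0.5,8,2.5,2,4,0,255],[-1,16,5,4,9,0,255],[-1.6,25,7.7,6,15,0,255],[-1.6,25,7.7,6.3,20,0,255],[-1.6,25,7.7,6.3,26,1,255],[-1.6,25,7.7,6.3,32,2,255],[-1.6,25,7.7,6.3,37,3,255],[-1.6,25,7.7,6.3,40,3.5,255],[-1.6,25,7.7,6.3,42.5,3.8,255],[-1.6,25,7.7,6.3,42.5,3.8,255],[-1.6,25,7.7,6.3,42.5,3.8,255],[-1.6,25,7.7,6.3,42.5,3.8,255]]]'

```text
clock: 6.8
position: [0.5466, -0.1278, 0.2246]
tcp_rot: [3.051, -0.181, 0.64]
contact_force: [0.1, 0.8, -4.8]
finger_gap: 0.178
gripper_force: 30.0
```

send_rows --series '[[[0,0,0,0,0,0,255],[0,0,0,0,0,0,255]]]'

```text
clock: 7.05
position: [0.5467, -0.129, 0.2249]
tcp_rot: [3.05, -0.184, 0.641]
contact_force: [-0.2, -0.2, -4.2]
finger_gap: 0.173
gripper_force: 30.0
```

```bash
python3 - <<'E'
from h import *
st();rowb(.020,0,.04)
im=r.snapshot("top");im2=r.snapshot("scene")
cv2.imwrite("pics/b1.png",cv2.resize(np.hstack([im[150:310,320:480],im2[120:280,190:350]]),None,fx=2.5,fy=2.5))
E
```

```text
7.05 [ 0.5467 -0.129   0.2249] [-0.2 -0.2 -4.2] 15.2 29.999706228263676 bed: [ 3.43e+01 -1.00e-01  1.29e+02] rot err vs bed [ 0.34 -1.29 -0.08]
[-0.3, 1.3, 0.1] [-1.23, 0.04, 8.93]
```

View pics/b1.png

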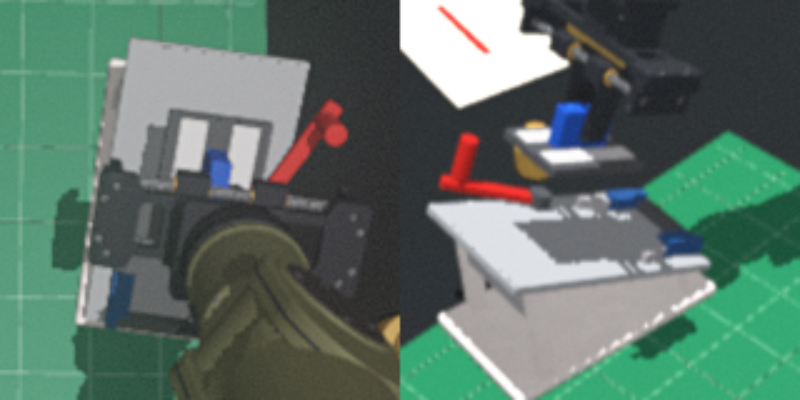

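The carrier is held over the bed, its long axis roughly along the slope, with the latch clear to the right. I'll check its predicted corners against the picture.

```bash
python3 - <<'E'
from h import *
s=r.sense();Q=Ro.from_rotvec(s["tcp_rot"])
for X in((.055,.04),(.055,-.04),(-.055,.04)):
    p=s["position"]+Q.apply([X[0],-X[1],.0293-.01]);a=proj("top",p);b=proj("scene",p)
    print(X,"top crop",((a-[320,150])*2.5).round(),"scene crop",((b-[190,120])*2.5+[400,0]).round())
E
```

```text
(0.055, 0.04) top crop [168. 110.] scene crop [556. 166.]
(0.055, -0.04) top crop [273. 124.] scene crop [506. 125.]
(-0.055, 0.04) top crop [145. 246.] scene crop [646. 160.]
```

send_rows --series '[[[-0.3,1.3,0.1,-1.2,0,2,255],[-0.3,1.3,0.1,-1.2,0,5,255],[-0.3,1.3,0.1,-1.2,0,7.5,255],[-0.3,1.3,0.1,-1.2,0,8.5,255],[-0.3,1.3,0.1,-1.2,0,8.5,255],[-0.3,1.3,0.1,-1.2,0,8.5,255]]]'

```text
clock: 7.9
position: [0.59, -0.1401, 0.1699]
tcp_rot: [3.065, -0.186, 0.591]
contact_force: [-0.6, -0.1, -4.1]
finger_gap: 0.179
gripper_force: 30.0
```

```bash
python3 - <<'E'
from h import *
st();rowb(.020,0,.03)
im2=r.snapshot("scene");im=r.snapshot("top")
cv2.imwrite("pics/b2.png",np.hstack([cv2.resize(im2[160:270,190:330],None,fx=4,fy=4,interpolation=2),cv2.resize(im[160:270,360:420],None,fx=4,fy=4)]))
E
```

```text
7.9 [ 0.59   -0.1401  0.1699] [-0.6 -0.1 -4.1] 15.7 29.99970738776028 bed: [51.3 -5.8 60.3] rot err vs bed [ 0.52 -3.22  0.02]
[-0.5, 3.2, -0.0] [-2.96, -0.55, 3.21]
```

View pics/b2.png

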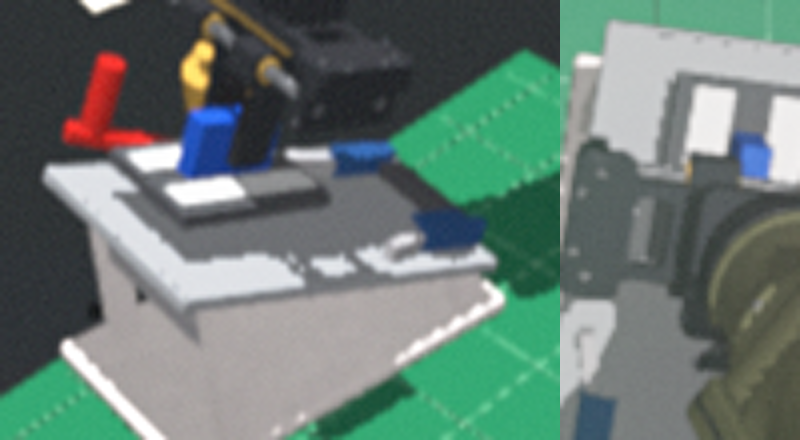

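The carrier is still clear of the bed. The tool has drifted up-slope (51 mm instead of 20) and its tilt is 3° short, so a joint may be at its limit. Checking.

```bash
python3 - <<'E'
from h import *
print(r.sense()["joints"].round(3));st()
E
```

```text
[ 0.236  0.682 -0.103  2.063  1.138  0.043 -2.654]
8.0 [ 0.5902 -0.1401  0.1701] [ 0.5  0.6 -4.1] 16.0 29.999666484072804 bed: [51.5 -5.7 60.5] rot err vs bed [ 0.52 -3.19  0.01]
```

Joint 6 sits at its lower limit and joint 7 is at -2.65, its limit. The forward tilt needs the wrist to flip through j5→π, and joint 7 has no room for that. The carrier and grasp are both half-turn symmetric, so I'll lift, straighten, turn the tool half round so that joint 7 grows, and tilt again.

```bash
python3 - <<'E'
from h import *
row(O+[0.0,0,.20],bench(-7))
E
```

```text
[-0.5, -21.8, 0.1] [2.62, -0.68, -12.23]
```

send_rows --series '[[[0,0,0,0,0,-4,255],[0,0,0,1,0,-8,255],[-0.5,-8,0,2.6,-0.7,-12.2,255],[-0.5,-15,0,2.6,-0.7,-12.2,255],[-0.5,-21.8,0,2.6,-0.7,-12.2,255],[-0.5,-21.8,0,2.6,-0.7,-12.2,255],[-0.5,-21.8,0,2.6,-0.7,-12.2,255],[-0.5,-21.8,0,2.6,-0.7,-12.2,255],[-0.5,-21.8,0,2.6,-0.7,-12.2,255]]]'

```text
clock: 9.12
position: [0.5695, -0.1317, 0.2926]
tcp_rot: [3.135, -0.19, -0.0]
contact_force: [0.1, -0.2, -4.3]
finger_gap: 0.176
gripper_force: 30.0
```

```bash
python3 - <<'E'
from h import *
print(r.sense()["joints"].round(3));st();row(O+[0,0,.20],bench(-7))
E
```

```text
[ 0.596  0.68  -0.806  1.616  0.541  1.082 -2.052]
9.125 [ 0.5695 -0.1317  0.2926] [ 0.1 -0.2 -4.3] 15.5 29.999690973199904 bed: [ 83.8   0.  180.6] rot err vs bed [ -0.03 -25.01  -0.13]
[0.1, 0.0, 0.1] [0.04, 0.0, -0.09]
```

send_rows --series '[[[0,0,10,0,0,0,255],[0,0,20,0,0,0,255],[0,0,30,0,0,0,255],[0,0,30,0,0,0,255]]]'

```text
clock: 9.62
position: [0.57, -0.1316, 0.2927]
tcp_rot: [2.98, -0.992, 0.0]
contact_force: [0.2, 0.1, -3.3]
finger_gap: 0.176
gripper_force: 30.0
```

```bash
python3 - <<'E'
from h import *
print(r.sense()["joints"].round(3));st()
E
```

```text
[ 0.525  0.645 -0.664  1.619  0.447  1.034 -2.487]
9.625 [ 0.57   -0.1316  0.2927] [ 0.2  0.1 -3.3] 15.5 30.00040561426431 bed: [ 84.2   0.2 180.5] rot err vs bed [ -6.54 -24.41  29.29]
```

Positive turn lowers joint 7, so I'll go the other way: -210° from here in two calls.

send_rows --series '[[[0,0,-10,0,0,0,255],[0,0,-20,0,0,0,255],[0,0,-30,0,0,0,255],[0,0,-40,0,0,0,255],[0,0,-50,0,0,0,255],[0,0,-60,0,0,0,255],[0,0,-70,0,0,0,255],[0,0,-80,0,0,0,255],[0,0,-90,0,0,0,255],[0,0,-100,0,0,0,255],[0,0,-105,0,0,0,255],[0,0,-105,0,0,0,255]]]'

```text
clock: 11.12
position: [0.5701, -0.132, 0.2923]
tcp_rot: [-2.603, -1.759, 0.0]
contact_force: [0.2, 0.4, -3.2]
finger_gap: 0.177
gripper_force: 30.0
```

send_rows --series '[[[0,0,-10,0,0,0,255],[0,0,-20,0,0,0,255],[0,0,-30,0,0,0,255],[0,0,-40,0,0,0,255],[0,0,-50,0,0,0,255],[0,0,-60,0,0,0,255],[0,0,-70,0,0,0,255],[0,0,-80,0,0,0,255],[0,0,-90,0,0,0,255],[0,0,-100,0,0,0,255],[0,0,-105,0,0,0,255],[0,0,-105,0,0,0,255]]]'

```text
clock: 12.62
position: [0.5702, -0.132, 0.2925]
tcp_rot: [-0.193, -3.135, 0.001]
contact_force: [-0.0, -0.4, -3.6]
finger_gap: 0.182
gripper_force: 30.0
```

```bash
sed -i 's/^BT=.*/BT=B*DOWN*Ro.from_euler("z",180,degrees=True)/' h.py; python3 - <<'E'
from h import *
print(r.sense()["joints"].round(3));st();rowb(.03,0,.13)
E
```

```text
[ 0.804  0.946 -1.436  1.604  0.945  1.442  0.733]
12.625 [ 0.5702 -0.132   0.2925] [-0.  -0.4 -3.6] 16.0 29.999297177419066 bed: [ 8.440e+01 -1.000e-01  1.802e+02] rot err vs bed [ 3.000e-02  2.501e+01 -2.000e-02]
[-0.0, -25.0, 0.0] [2.81, 0.02, 6.85]
```

send_rows --series '[[[0,-5,0,0.5,0,1,255],[0,-10,0,1,0,2,255],[0,-15,0,1.5,0,3,255],[0,-20,0,2.2,0,4,255],[0,-25,0,2.8,0,5,255],[0,-25,0,2.8,0,6,255],[0,-25,0,2.8,0,6.8,255],[0,-25,0,2.8,0,6.8,255],[0,-25,0,2.8,0,6.8,255],[0,-25,0,2.8,0,6.8,255]]]'

```text
clock: 13.88
position: [0.5429, -0.1281, 0.2249]
tcp_rot: [0.165, 2.701, -0.036]
contact_force: [-0.1, -0.9, -3.9]
finger_gap: 0.179
gripper_force: 30.0
```

```bash
python3 - <<'E'
from h import *
print(r.sense()["joints"].round(3));st();rowb(.02,0,.05)
E
```

```text
[ 0.91   0.893 -1.368  2.172  1.559  0.951  0.123]
13.875 [ 0.5429 -0.1281  0.2249] [-0.1 -0.9 -3.9] 15.7 29.999684798531234 bed: [ 30.8   0.3 130.6] rot err vs bed [-0.06 -0.01 -0.06]
[0.1, 0.0, 0.1] [1.08, -0.04, 8.06]
```

Pose reached exactly with joint margin. Descending.

send_rows --series '[[[0,0,0,0.3,0,2,255],[0,0,0,0.6,0,4,255],[0,0,0,1,0,6,255],[0,0,0,1.1,0,8,255],[0,0,0,1.1,0,8,255],[0,0,0,1.1,0,8,255]]]'

```text
clock: 14.62
position: [0.5663, -0.1309, 0.1482]
tcp_rot: [0.164, 2.7, -0.036]
contact_force: [0.3, -0.0, -3.7]
finger_gap: 0.176
gripper_force: 30.0
```

```bash
python3 - <<'E'
from h import *
print(r.sense()["joints"].round(3));st();rowb(.02,0,.03)
im2=r.snapshot("scene");im=r.snapshot("top")
cv2.imwrite("pics/b3.png",np.hstack([cv2.resize(im2[160:270,190:330],None,fx=4,fy=4,interpolation=2),cv2.resize(im[160:270,360:420],None,fx=4,fy=4)]))
E
```

```text
[ 0.84   1.049 -1.273  2.171  1.765  0.991  0.013]
14.625 [ 0.5663 -0.1309  0.1482] [ 0.3 -0.  -3.7] 15.5 29.999767835251987 bed: [19.7  0.5 51.1] rot err vs bed [-0.07 -0.03 -0.09]
[0.1, 0.0, 0.1] [-0.03, -0.05, 2.11]
```

View pics/b3.png

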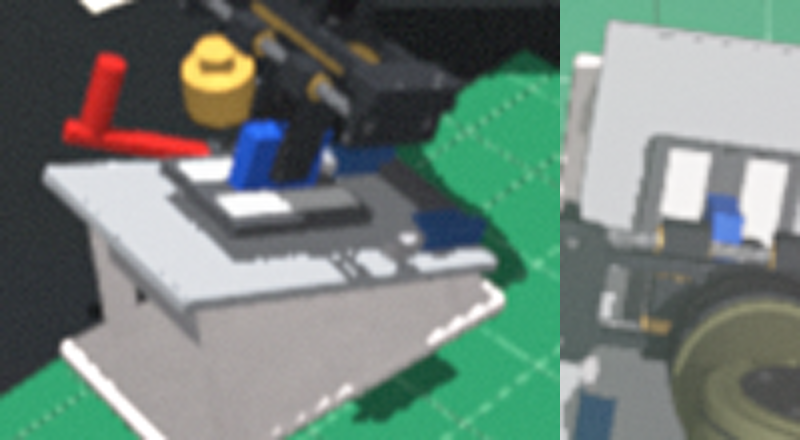

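The carrier hangs just above the bed, parallel to it and clear of the lead-ins and the latch. Lowering to contact.

send_rows --series '[[[0,0,0,0,0,0.8,255],[0,0,0,0,0,1.4,255],[0,0,0,0,0,1.8,255],[0,0,0,0,0,2.0,255],[0,0,0,0,0,2.0,255]]]'

```text
clock: 15.35
position: [0.573, -0.1322, 0.1329]
tcp_rot: [0.16, 2.698, -0.041]
contact_force: [-22.9, -5.0, 33.6]
finger_gap: 0.178
gripper_force: 30.0
```

```bash
cat >> h.py <<'E'
def fb(): print("bed force",B.inv().apply(r.sense()["contact_force"]).round(1))
E
python3 - <<'E'
from h import *
st();fb()
E
```

```text
15.35 [ 0.573  -0.1322  0.1329] [-22.9  -5.   33.6] 15.7 29.991245926357806 bed: [19.5 -0.  34.4] rot err vs bed [ 0.12 -0.17 -0.3 ]
bed force [-5.8 -7.8 39.8]
```

Contact came about 4 mm earlier than predicted, so the bed is a bit higher than fitted. Easing off.

send_rows --series '[[[0,0,0,0,0,-0.3,255],[0,0,0,0,0,-0.3,255],[0,0,0,0,0,-0.3,255]]]'

```text
clock: 15.72
position: [0.573, -0.132, 0.133]
tcp_rot: [0.163, 2.7, -0.038]
contact_force: [-8.4, -1.6, 11.9]
finger_gap: 0.177
gripper_force: 30.0
```

```bash
python3 - <<'E'
from h import *
st();fb()
im2=r.snapshot("scene");im=r.snapshot("top")
cv2.imwrite("pics/b4.png",np.hstack([cv2.resize(im2[160:270,190:330],None,fx=4,fy=4,interpolation=2),cv2.resize(im[160:270,360:420],None,fx=4,fy=4)]))
E
```

```text
15.725 [ 0.573 -0.132  0.133] [-8.4 -1.6 11.9] 15.6 29.997565476223826 bed: [19.5  0.1 34.5] rot err vs bed [ 0.01 -0.06 -0.15]
bed force [-2.4 -2.6 14.2]
```

View pics/b4.png

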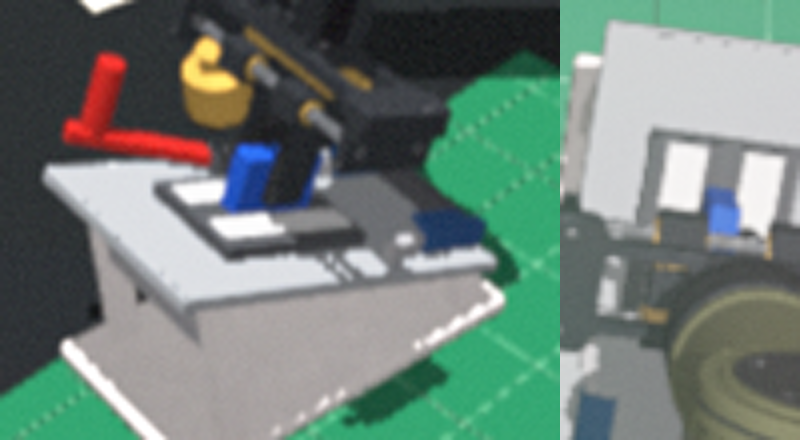

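The carrier lies flat on the bed, straight, above the lead-ins, with the latch still open. Easing a little more and sliding partway.

send_rows --series '[[[0,0,0,0,0,-0.12,255],[0,0,0,0.5,0,-0.12,255],[0,0,0,1,0,-0.12,255],[0,0,0,1.8,0,-0.12,255],[0,0,0,2.6,0,-0.12,255],[0,0,0,3.4,0,-0.12,255],[0,0,0,4,0,-0.12,255],[0,0,0,4,0,-0.12,255]]]'

```text
clock: 16.82
position: [0.5352, -0.1273, 0.1154]
tcp_rot: [0.163, 2.704, -0.036]
contact_force: [-4.2, -0.0, -1.2]
finger_gap: 0.18
gripper_force: 30.0
```

```bash
python3 - <<'E'
from h import *
st();fb();print(r.sense()["joints"].round(2))
E
```

```text
16.825 [ 0.5352 -0.1273  0.1154] [-4.2 -0.  -1.2] 15.8 30.001874696463346 bed: [-22.5   0.2  34.6] rot err vs bed [-0.07  0.17 -0.12]
bed force [-4.3 -0.6  0.7]
[ 0.84  1.11 -1.26  2.27  1.88  1.04 -0.12]
```

send_rows --series '[[[0,0,0,0.5,0,0,255],[0,0,0,1,0,0,255],[0,0,0,1.5,0,0,255],[0,0,0,2,0,0,255],[0,0,0,2.5,0,0,255],[0,0,0,2.5,0,0,255]]]'

```text
clock: 17.58
position: [0.5131, -0.1246, 0.1051]
tcp_rot: [0.163, 2.703, -0.036]
contact_force: [-3.2, 0.1, -2.1]
finger_gap: 0.176
gripper_force: 30.0
```

```bash
python3 - <<'E'
from h import *
st();fb();print(r.sense()["torque"].round(2))
E
```

```text
17.575 [ 0.5131 -0.1246  0.1051] [-3.2  0.1 -2.1] 15.5 29.996958863921463 bed: [-47.    0.1  34.7] rot err vs bed [-0.06  0.13 -0.12]
bed force [-3.8 -0.3 -0.6]
[ 0.12  0.77 -0.09]
```

It entered the slide with no side force. Going on to the stop.

send_rows --series '[[[0,0,0,0.4,0,0,255],[0,0,0,0.8,0,0,255],[0,0,0,1.2,0,0,255],[0,0,0,1.5,0,0,255],[0,0,0,1.5,0,0,255]]]'

```text
clock: 18.2
position: [0.502, -0.1234, 0.1]
tcp_rot: [0.165, 2.698, -0.037]
contact_force: [3.2, -1.8, -0.5]
finger_gap: 0.179
gripper_force: 30.0
```

send_rows --series '[[[0,0,0,0.2,0,0,255],[0,0,0,0.4,0,0,255],[0,0,0,0.4,0,0,255]]]'

```text
clock: 18.58
position: [0.5017, -0.1234, 0.1002]
tcp_rot: [0.166, 2.691, -0.039]
contact_force: [8.5, -3.3, 4.9]
finger_gap: 0.179
gripper_force: 30.0
```

```bash
python3 - <<'E'
from h import *
st();fb()
E
```

```text
18.575 [ 0.5017 -0.1234  0.1002] [ 8.5 -3.3  4.9] 15.8 29.99377657659352 bed: [-59.5   0.   35.1] rot err vs bed [ 0.05 -0.57  0.01]
bed force [10.1 -2.2  0.7]
```

send_rows --series '[[[0,0,0,0.2,0,0,255],[0,0,0,0.4,0,0,255],[0,0,0,0.4,0,0,255]]]'

```text
clock: 18.95
position: [0.5013, -0.1233, 0.1005]
tcp_rot: [0.168, 2.683, -0.04]
contact_force: [13.1, -6.3, 10.9]
finger_gap: 0.176
gripper_force: 30.0
```

```bash
python3 - <<'E'
from h import *
st();fb();print(r.sense()["torque"].round(2))
im=r.snapshot("top");s=r.snapshot("scene")
cv2.imwrite("pics/t5.png",im);cv2.imwrite("pics/s5.png",s)
E
```

```text
18.95 [ 0.5013 -0.1233  0.1005] [13.1 -6.3 10.9] 15.5 30.000920305028558 bed: [-59.7  -0.   35.5] rot err vs bed [ 0.12 -1.    0.07]
bed force [17.1 -4.6  4.1]
[-1.04 -3.01 -0.28]
```

It's hard against the stop (17 N, no movement). Relaxing, opening partway and lifting off.

send_rows --series '[[[0,0,0,-0.6,0,0,255],[0,0,0,-0.6,0,0,255],[0,0,0,-0.6,0,0,150],[0,0,0,-0.6,0,0,150],[0,0,0,-0.6,0,0,150],[0,0,0,-0.6,0,-1,150],[0,0,0,-0.6,0,-3,150],[0,0,0,-0.6,0,-6,150],[0,0,0,-0.6,0,-10,150],[0,0,0,-0.6,0,-14,150],[0,0,0,-0.6,0,-14,150]]]'

```text
clock: 20.42
position: [0.4399, -0.116, 0.2278]
tcp_rot: [0.162, 2.697, -0.041]
contact_force: [-0.1, 0.1, 0.2]
finger_gap: 0.415
gripper_force: 0.0
```

```bash
python3 - <<'E'
from h import *
st();fb();print(r.sense()["joints"].round(2))
im=r.snapshot("top");s=r.snapshot("scene");cv2.imwrite("pics/t6.png",im)
cv2.imwrite("pics/v6.png",np.hstack([cv2.resize(im[160:300,345:465],None,fx=3,fy=3,interpolation=2),cv2.resize(s[160:300,190:330],None,fx=3,fy=3,interpolation=2)]))
print([proj("top",O+B.apply([x,y,z])).round(1) for x,y,z in((-.035,0,.05+.005),(-.01,.04,.015),(-.01,-.04,.015))])
E
```

```text
20.425 [ 0.4399 -0.116   0.2278] [-0.1  0.1  0.2] 36.5 0.0 bed: [-61.9  -0.3 177.1] rot err vs bed [ 0.11 -0.22 -0.2 ]
bed force [-0.1  0.1  0.2]
[ 0.97  0.79 -1.42  2.45  1.64  0.9  -0.14]
[array([394.3, 248.1]), array([376. , 228.3]), array([413.3, 233.3])]
```

View pics/v6.png

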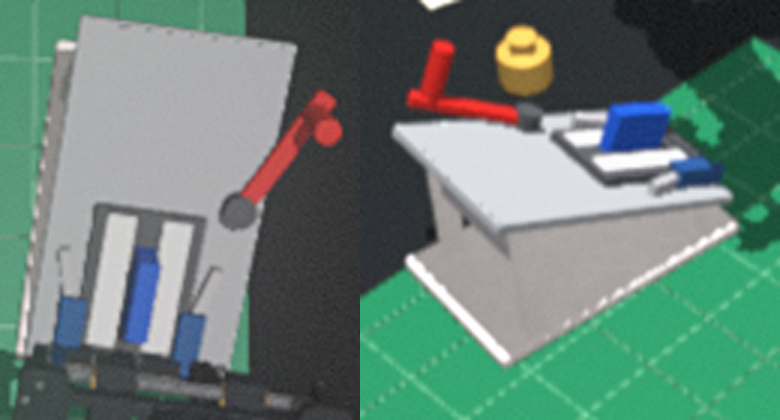

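The carrier's upper corners appear at (377,229) and (413,232) in the top view, within about 1 px of the fully-home prediction (376,228), (413,233). It is square under the lips and the latch is still open. Next I'll pinch the post.

```bash
python3 - <<'E'
from h import *
a=.057-np.pi/6;x,y=.085*np.cos(a)+.002,-.062+.085*np.sin(a);print(x,y)
rowb(x,y,.15);rowb(x,y,.105);rowb(x,y,.041)
E
```

```text
0.07791379717177026 -0.10023735606659184
[-0.0, 0.0, 0.1] [-14.06, -10.0, 2.5]
[-0.0, 0.0, 0.1] [-14.06, -9.99, 7.0]
[-0.0, 0.0, 0.1] [-14.06, -9.99, 13.4]
```

send_rows --series '[[[0,0,0,-4,-3,0,0],[0,0,0,-8,-6,0,0],[0,0,0,-12,-8.5,1,0],[0,0,0,-14,-10,2.5,0],[0,0,0,-14,-10,2.5,0],[0,0,0,-14,-10,2.5,0],[0,0,0,-14,-10,2.5,0],[0,0,0,-14,-10,2.5,0]]]'

```text
clock: 21.52
position: [0.5641, -0.2311, 0.2618]
tcp_rot: [0.162, 2.702, -0.037]
contact_force: [-0.6, 0.2, -0.7]
finger_gap: 1.001
gripper_force: 0.0
```

```bash
python3 - <<'E'
from h import *
x,y=.0779,-.1002
st();rowb(x,y,.041);print(r.sense()["joints"].round(2))
E
```

```text
21.525 [ 0.5641 -0.2311  0.2618] [-0.6  0.2 -0.7] 88.1 0.0 bed: [ 76.9 -99.3 149.8] rot err vs bed [-0.05  0.04 -0.17]
[0.0, -0.0, 0.2] [-0.11, -0.1, 10.88]
[ 1.09  0.85 -1.32  1.98  1.34  0.85  0.58]
```

send_rows --series '[[[0,0,0,-0.1,-0.1,2.5,0],[0,0,0,-0.1,-0.1,5,0],[0,0,0,-0.1,-0.1,7.5,0],[0,0,0,-0.1,-0.1,10,0],[0,0,0,-0.1,-0.1,10.8,0],[0,0,0,-0.1,-0.1,10.8,0]]]'

```text
clock: 22.28
position: [0.6105, -0.238, 0.1644]
tcp_rot: [0.163, 2.701, -0.036]
contact_force: [0.6, 0.8, -0.7]
finger_gap: 1.0
gripper_force: 0.0
```

```bash
python3 - <<'E'
from h import *
st();fb()
im=r.snapshot("top");s=r.snapshot("scene")
for n,i in(("top",im),("scene",s)):
    h=cv2.cvtColor(i,cv2.COLOR_BGR2HSV);m=((h[...,0]<8)|(h[...,0]>172))&(h[...,1]>140)&(h[...,2]>90)
    if n=="scene":m[:,:195]=0;m[:160]=0;m[:,300:]=0
    else:m[:,:400]=0;m[:,480:]=0
    _,_,st_,ce=cv2.connectedComponentsWithStats(m.astype(np.uint8));print(n,[(a.tolist()) for a in st_[1:] if a[4]>10],proj(n,r.sense()["position"]).round())
E
```

```text
22.275 [ 0.6105 -0.238   0.1644] [ 0.6  0.8 -0.7] 88.0 0.0 bed: [  78.3 -100.4   41.7] rot err vs bed [-0.07  0.03 -0.11]
bed force [ 0.2  0.8 -0.9]
top [[448, 190, 9, 6, 36], [438, 205, 9, 7, 32]] [453. 200.]
scene [[206, 173, 37, 28, 314]] [215. 182.]
```

Clean descent with no contact and the post in place. Closing.

send_rows --series '[[[0,0,0,0,0,0,255],[0,0,0,0,0,0,255],[0,0,0,0,0,0,255],[0,0,0,0,0,0,255],[0,0,0,0,0,0,255],[0,0,0,0,0,0,255],[0,0,0,0,0,0,255],[0,0,0,0,0,0,255]]]'

```text
clock: 23.38
position: [0.6101, -0.2373, 0.164]
tcp_rot: [0.163, 2.702, -0.034]
contact_force: [-1.3, 2.5, -0.6]
finger_gap: 0.191
gripper_force: 30.0
```

```bash
python3 - <<'E'
from h import *
st();fb()
s=r.sense();p=B.inv().apply(s["position"]-O)
# pinched post angle from y
a0=.057-np.pi/6
for d in range(0,121,8):
    a=a0+np.radians(d);q=np.array([.085*(np.cos(a)-np.cos(a0)),.085*(np.sin(a)-np.sin(a0))])*100
    print(d,"tool xy",(-q[0]).round(1),q[1].round(1),round(a+np.pi/6,2))
E
```

```text
23.375 [ 0.6101 -0.2373  0.164 ] [-1.3  2.5 -0.6] 16.8 30.00033024698496 bed: [ 77.7 -99.8  41.5] rot err vs bed [-0.14  0.08 -0.13]
bed force [-1.7  2.3  0.2]
0 tool xy -0.0 0.0 0.06
8 tool xy -0.5 1.1 0.2
16 tool xy -0.8 2.2 0.34
24 tool xy -0.9 3.4 0.48
32 tool xy -0.9 4.6 0.62
40 tool xy -0.7 5.8 0.76
48 tool xy -0.3 6.9 0.89
56 tool xy 0.2 8.0 1.03
64 tool xy 0.8 9.0 1.17
72 tool xy 1.6 9.9 1.31
80 tool xy 2.5 10.6 1.45
88 tool xy 3.5 11.3 1.59
96 tool xy 4.6 11.8 1.73
104 tool xy 5.7 12.1 1.87
112 tool xy 6.9 12.3 2.01
120 tool xy 8.1 12.3 2.15
```

send_rows --series '[[[0,0,0,-0.5,1.1,0,255],[0,0,0,-0.8,2.2,0,255],[0,0,0,-0.9,3.4,0,255],[0,0,0,-0.9,4.6,0,255],[0,0,0,-0.7,5.8,0,255],[0,0,0,-0.3,6.9,0,255],[0,0,0,0.2,8.0,0,255],[0,0,0,0.2,8.0,0,255],[0,0,0,0.2,8.0,0,255]]]'

```text
clock: 24.5
position: [0.6206, -0.1599, 0.1646]
tcp_rot: [0.164, 2.697, -0.04]
contact_force: [5.5, -1.6, -0.5]
finger_gap: 0.192
gripper_force: 30.0
```

```bash
cat >> h.py <<'E'
def red():
    for n,(x0,x1,y0,y1) in(("top",(350,480,150,300)),("scene",(195,325,160,260))):
        h=cv2.cvtColor(r.snapshot(n),cv2.COLOR_BGR2HSV);m=((h[...,0]<8)|(h[...,0]>172))&(h[...,1]>140)&(h[...,2]>60)
        k=np.zeros(m.shape,np.uint8);k[y0:y1,x0:x1]=m[y0:y1,x0:x1]
        print(n,[a.tolist() for a in cv2.connectedComponentsWithStats(k)[2][1:] if a[4]>8])
E
python3 - <<'E'
from h import *
st();fb();red();print(r.sense()["joints"].round(2))
E
```

```text
24.5 [ 0.6206 -0.1599  0.1646] [ 5.5 -1.6 -0.5] 16.9 29.98386662453413 bed: [ 78.8 -21.7  41.7] rot err vs bed [ 0.1  -0.22 -0.1 ]
bed force [ 4.9 -0.9 -2.9]
top []
scene [[226, 188, 13, 25, 137], [242, 200, 4, 5, 14]]
[ 0.83  1.01 -1.2   1.99  1.65  0.89  0.22]
```

send_rows --series '[[[0,0,0,0.6,1.0,0,255],[0,0,0,1.4,1.9,0,255],[0,0,0,2.3,2.6,0,255],[0,0,0,3.3,3.3,0,255],[0,0,0,4.4,3.8,0,255],[0,0,0,5.5,4.1,0,255],[0,0,0,6.7,4.3,0,255],[0,0,0,7.5,4.3,0,255],[0,0,0,8.0,4.3,0,255],[0,0,0,8.0,4.3,0,255],[0,0,0,8.0,4.3,0,255]]]'

```text
clock: 25.98
position: [0.5541, -0.1057, 0.1307]
tcp_rot: [0.162, 2.697, -0.033]
contact_force: [6.7, 2.1, -3.8]
finger_gap: 0.19
gripper_force: 30.0
```

```bash
python3 - <<'E'
from h import *
st();fb();red();print([proj("scene",O+B.apply([0,.023,z])).round() for z in(.018,.065)])
E
```

```text
25.975 [ 0.5541 -0.1057  0.1307] [ 6.7  2.1 -3.8] 16.7 30.016186852008104 bed: [-1.4 23.9 41.7] rot err vs bed [-0.23 -0.23 -0.14]
bed force [ 4.2  2.9 -6.1]
top [[379, 219, 4, 3, 9], [386, 221, 34, 11, 109], [385, 226, 6, 2, 9]]
scene [[245, 196, 28, 26, 285]]
[array([266., 214.]), array([272., 198.])]
```

send_rows --series '[[[0,0,0,0.4,0,0,255],[0,0,0,0.7,0,0,255],[0,0,0,0.7,0,0,255]]]'

```text
clock: 26.45
position: [0.5501, -0.1051, 0.1288]
tcp_rot: [0.163, 2.692, -0.033]
contact_force: [10.5, 1.7, -3.1]
finger_gap: 0.195
gripper_force: 30.0
```

```bash
python3 - <<'E'
from h import *
st();fb()
E
```

```text
26.45 [ 0.5501 -0.1051  0.1288] [10.5  1.7 -3.1] 17.1 30.012577855959535 bed: [-5.8 24.1 41.7] rot err vs bed [-0.22 -0.48 -0.05]
bed force [ 8.   2.9 -7.1]
```

send_rows --series '[[[0,0,0,0.4,0,0,255],[0,0,0,0.6,0,0,255],[0,0,0,0.6,0,0,255]]]'

```text
clock: 26.82
position: [0.5499, -0.1051, 0.1287]
tcp_rot: [0.166, 2.682, -0.034]
contact_force: [21.6, -0.5, -2.6]
finger_gap: 0.189
gripper_force: 30.0
```

```bash
python3 - <<'E'
from h import *
st();fb();red()
E
```

```text
26.825 [ 0.5499 -0.1051  0.1287] [21.6 -0.5 -2.6] 16.6 30.00493294559419 bed: [-6.1 24.1 41.7] rot err vs bed [-0.16 -1.05  0.09]
bed force [ 18.3   2.2 -11.4]
top [[378, 221, 5, 4, 14], [386, 223, 34, 9, 137], [384, 227, 7, 4, 17]]
scene [[246, 196, 29, 26, 290]]
```

Hard stop reached at 18 N. Relaxing, opening and lifting clear.

send_rows --series '[[[0,0,0,-0.8,0,0,255],[0,0,0,-0.8,0,0,100],[0,0,0,-0.8,0,0,100],[0,0,0,-0.8,0,0,100],[0,0,0,-0.8,0,0,100],[0,0,0,-0.8,0,-2,100],[0,0,0,-0.8,0,-5,100],[0,0,0,-0.8,0,-9,100],[0,0,0,-0.8,0,-14,100],[0,0,0,-0.8,0,-18,100],[0,0,0,-0.8,0,-18,100]]]'

```text
clock: 28.3
position: [0.4718, -0.0976, 0.293]
tcp_rot: [0.163, 2.697, -0.04]
contact_force: [0.3, -0.2, 0.3]
finger_gap: 0.607
gripper_force: 0.0
```

send_rows --series '[[[0,0,0,0,4,0,100],[0,0,0,0,9,0,100],[0,0,0,0,14,0,100],[0,0,0,0,19,0,100],[0,0,0,0,24,0,100],[0,0,0,0,24,0,100],[0,0,0,0,24,0,100]]]'

```text
clock: 29.18
position: [0.5004, 0.1398, 0.2893]
tcp_rot: [0.163, 2.703, -0.039]
contact_force: [-0.2, -0.2, -0.4]
finger_gap: 0.608
gripper_force: 0.0
```

```bash
python3 - <<'E'
from h import *
st();fb();red()
im=r.snapshot("top");h=cv2.cvtColor(im,cv2.COLOR_BGR2HSV);m=((h[...,0]<8)|(h[...,0]>172))&(h[...,1]>140)&(h[...,2]>60)
k=np.zeros(m.shape,np.uint8);k[150:300,350:480]=m[150:300,350:480]
c=max(cv2.findContours(k,0,2)[0],key=cv2.contourArea);print("bar",cv2.minAreaRect(c))
for q in(1.9,1.98,2.09):
    a=q-np.pi/6;print(q,[proj("top",O+B.apply([d*np.cos(a),-.062+d*np.sin(a),z])).round(1) for d,z in((.101,.018),(.03,.018),(.085,.065))])
b=(h[...,0]>100)&(h[...,0]<125)&(h[...,1]>140);k[:]=0;k[215:280,380:405]=b[215:280,380:405]
c=max(cv2.findContours(k,0,2)[0],key=cv2.contourArea);print("rib",cv2.minAreaRect(c),cv2.boundingRect(c),"pred top",[proj("top",O+B.apply([x,y,.055])).round(1) for x,y in((-.035,.008),(-.035,-.008),(-.095,.008),(-.095,-.008))])
h0=cv2.cvtColor(cv2.imread("pics/t6.png"),cv2.COLOR_BGR2HSV);b=(h0[...,0]>100)&(h0[...,0]<125)&(h0[...,1]>140);k[:]=0;k[215:280,380:405]=b[215:280,380:405]
c=max(cv2.findContours(k,0,2)[0],key=cv2.contourArea);print("rib before",cv2.boundingRect(c))
E
```

```text
29.175 [0.5004 0.1398 0.2893] [-0.2 -0.2 -0.4] 53.5 0.0 bed: [-10.  261.1 220.7] rot err vs bed [ 0.07  0.12 -0.14]
bed force [-0.4 -0.2 -0.3]
top [[378, 221, 5, 6, 16], [389, 223, 31, 9, 135], [383, 229, 7, 6, 29]]
scene [[246, 196, 28, 25, 260]]
bar ((403.29736328125, 226.78378295898438), (31.400466918945312, 5.302727699279785), 8.972626686096191)
1.9 [array([379.7, 215.7]), array([411.3, 226.3]), array([388.6, 224.7])]
1.98 [array([378.5, 219.2]), array([411. , 227.3]), array([387.6, 227.7])]
2.09 [array([377.4, 224.1]), array([410.6, 228.8]), array([386.5, 232. ])]
rib ((391.69195556640625, 260.4440002441406), (6.350433826446533, 26.02783203125), 10.304845809936523) (387, 248, 11, 26) pred top [array([390.5, 247.6]), array([398.1, 248.6]), array([385.6, 274.1]), array([393.2, 275.1])]
rib before (387, 246, 11, 28)
```

The latch bar and post match 2.09 rad: bar slope 9° against a predicted 8°, post top at (386.5, 232). The rib is where the home pose predicts it, and the robot is clear of everything. Handing in.

```bash
python3 -c "
from plant import r
print(r.finish_job())"
```

```text
the job is handed in; nothing more can be done
None
```

The job is handed in, though the judge returned no verdict. By my last measurements the carrier is fully home against the end stop, the latch is at its stop (about 2.09 rad), and the gripper is open and clear. I never went near the tape roll, tin or weight, but took no final measurement of them.

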